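Hold the funnel ready over the open clip jar

ROBOT

A 7-joint arm with a two-finger parallel gripper is mounted at the origin on the work surface. World frame = base frame: x ahead of the robot, y to its left, z up, the work surface at z = 0. Lengths are in m, angles in rad, forces in N, time in s.
With the tool pointing down it reaches from about 0.4 to 0.85 m from the base axis. Payload 10.4 kg.
Tool frame: the origin (TCP) lies midway between the tips of the shut fingers; the grasp point (between the pads) lies r.grip_point_offset behind it (r.grip_point_offset is the distance from the TCP to the grasp point, in m); z points along the fingers, y is the line along which they close (so a half turn about z gives the same grasp; the last joint's range is limited). The gripper opens to 87 mm and grips with 3 to 60 N. Pads are 19 mm wide; open, the fingers measure 117 mm over their backs; the gripper's body (75 mm by 190 mm) begins 51 mm behind the grasp point.
Start: joints at [1.151, 0.332, -0.065, 1.46, 0.022, 1.35, -0.088], TCP at [0.242, -0.576, 0.195] pointing down, gripper open.
Joint ranges: [-2.6, 2.6], [-0.5, 2.12], [-1.47, 1.34], [0.16, 2.42], [-1.27, 4.41], [0.06, 2.06], [-2.6, 2.6]. Speed limits (rad/s): [2.22, 2.22, 2.79, 2.79, 3.14, 3.14, 3.14].

INTERFACE

Orientations are given as a unit quaternion [x, y, z, w].
In Python, from bench import r gives the robot as it stands.
- The arm moves only by the tool play_rows, never from a script. Its arguments are lists of equal length, an entry for each row: "claw": the closure, from 0 (fully open) to 1 (shut); "delta_pos": the shift along the tool's x, y, z scaled (see below), a list of three; "delta_rot": the turn, a rotation vector about the tool's x, y, z scaled (see below), a list of three. A call has 1 to 8 rows; each row shifts and turns the commanded pose from where the row before left it, along the tool's axes as they then stand; what a row does not reach is not made up. The controller multiplies each number of a shift by 200 mm and each number of a turn by pi rad. A row lasts 1/10 s, in which the tool goes at most 50 mm and 8.59 degrees, less where a joint would pass 70% of its speed; a pose out of reach is approached as far as the arm can. A call with a number of a shift or a turn outside -1 to 1 is refused whole. A call with a gripper value outside its range is refused whole. The fingers move at their own pace and stop on an object; "squeeze" is the grip in N (left out, the last holds). Time passes only in rows, so rows that do not move let the fingers close. It gives the time, the measured TCP pose, the force, the opening and the grip force at its end, in the units of the state.
- r.read_state(): the state, without advancing time (a new reading comes with each control period).
- r.camera(name): name is "side" or "top"; returns a dict with "pixels" (384x512x3 uint8, red, green, blue), "camera_matrix" (3x3 intrinsics, pixels), "D" ([k1, k2, p1, p2, k3] as OpenCV has them; the pictures are not rectified), "cam_to_world" (4x4, takes a point from camera to world coordinates). Camera axes: x right, y up, looking along -z (the intrinsics and any distortion apply to the point x, -y, -z); pixel columns grow to the right and rows downward; lengths in m; the calibration is good to about 2 mm. A picture is of the moment at which its call begins. There is no depth.
- r.close_job(): hands the job in; it is judged then, once.
The state is a dict: "time": time; "joint_positions": joint angles; "joint_vel": joint speeds; "joint_torque": joint torques, N m; "ee_pos": TCP position; "eef_rot": TCP orientation; "ft_force": force on the tool from outside, world axes, zero at the start; "torque": the same for the moment, N m; "width": finger opening in m; "grip_force": force on a finger pad.
Only numpy, scipy, OpenCV 4.12 (cv2) and the standard library are available. Lean on these libraries where they do the work, as an engineer would, in place of code of your own. Each camera call takes 0.05 s, during which the arm holds its last target. There are 200 camera calls.

TASK

One of the two clip jars on the turntable stands open, the other is snapped shut. Draw the pink funnel out of its sloped stand, turn it upright with the spout straight down, and hold it centred over the open jar with the end of the spout a little way (about 2 cm) inside the mouth, ready for someone to pour, touching neither the jar nor anything else. Finish while still holding it there, and do not bump the jars or shift the mug, pot or spoon.

Things in the scene. Friction and masses are not known exactly. Their poses are not given: they have to be found in the camera images.
- funnel: Loose pink plastic funnel, 50 g, 102 mm long. Origin: centre of the spout's end; z runs along its axis to the wide mouth. Spout 14 to 16 mm thick for 50 mm, cone widening until 85 mm, then a straight collar 58 mm in outer diameter up to 102 mm, wall 3 mm: grip across the collar. Starts with its spout in the stand's sleeve, leaning 45 to 50 degrees, mouth up and roughly towards the robot.
- funnel_rim (a point): Point on the funnel's axis, 94 mm from the spout's end, in the middle of the collar (the grip height).
- stand: Fixed funnel stand: dark wood base 130 (x) x 90 (y) x 12 mm with two cheeks (34 mm long, up to 82 mm high, 44 mm over both) that carry a white open sleeve, 45 mm long, bore 20 mm, outside 30 mm, leaning 45 degrees: its axis points up and along the stand's -x. Origin: centre of the base's underside.
- sleeve_mouth (a point): Centre of the sleeve's upper end, about 91 mm above the bench. The spout sits about 54 mm deep in it (it reaches past the sleeve's lower end); drawn out along the sleeve's axis it is free after about 60 mm.
- turntable: Fixed wooden lazy Susan (it does not turn), diameter 360 mm, top 25 mm above the bench. Origin: centre of its underside.
- jar_1: Squat blue ceramic clip jar, fixed on the turntable, 96 mm in diameter, 85 mm high, mouth 74 mm inside, 79 mm deep. Origin: centre of its underside. Jar 2 is identical; either may be the open one.
- jar_2: The other squat blue ceramic jar, same shape and sizes as jar 1.
- jar_1_mouth (a point): Centre of jar 1's mouth, in the plane of its rim (110 mm above the bench).
- jar_2_mouth (a point): Centre of jar 2's mouth, in the plane of its rim (110 mm above the bench).
- lid_open: Fixed white hinged lid, swung back and hanging outside the open jar, reaching about 100 mm from the jar's axis along the lid's own +x, all of it below 115 mm above the bench. Origin: centre of the mouth of the jar it belongs to, so it coincides with jar_1_mouth or jar_2_mouth and tells which jar is open.
- lid_shut: Fixed white lid, 88 mm in diameter, snapped shut on the other jar; top 122 mm above the bench. Origin: centre of the mouth of the jar that it closes.
- mug: White ceramic mug, loose, on the turntable, 76 mm in diameter, 85 mm high, handle on its +y side. Origin: centre of its underside. Bystander.
- pot: Small aluminium pot, loose, on the turntable, 96 mm in diameter, 60 mm high, with two black loop handles. Origin: centre of its underside. Bystander.
- spoon: Wooden spoon, loose, lying on the bench to the left of the stand along its own x. Bystander.

How it is judged:
On the way:
1. the funnel is drawn up out of its sleeve, gripped by the fingers and free of the stand (height (world z) of funnel above 0.11 m and contact force between the fingers and funnel above 0.5 N and contact force between funnel and stand below 0.2 N), for 0.1 s.
At the end, for the whole second after the job is handed in: The funnel hangs in the gripper alone (nothing else touches it), still, within 0.15 rad of upright with the spout down, the spout's end within 18 mm of the axis of the open jar and 3 to 44 mm below its rim; mug, pot and spoon within 25 mm of their starts (((horizontal distance between lid_open and jar_1_mouth below 0.02 m and horizontal distance between funnel and jar_1_mouth below 0.018 m) or (horizontal distance between lid_open and jar_2_mouth below 0.02 m and horizontal distance between funnel and jar_2_mouth below 0.018 m)) and height (world z) of funnel between 0.066 and 0.107 m and angle between funnel's own z axis and vertical below 0.15 rad and contact force between the fingers and funnel above 0.5 N and linear speed of funnel below 0.03 m/s and angular speed of funnel below 0.2 rad/s and contact force between funnel and jar_1 below 0.3 N and contact force between funnel and jar_2 below 0.3 N and contact force between funnel and lid_open below 0.3 N and contact force between funnel and lid_shut below 0.3 N and contact force between funnel and stand below 0.3 N and contact force between funnel and turntable below 0.3 N and contact force between funnel and mug below 0.3 N and contact force between funnel and pot below 0.3 N and contact force between funnel and spoon below 0.3 N and distance of each of mug, pot, spoon from where it was at the start of the episode below 0.025 m); the arm keeps its last pose, push and grip.
It fails at once if a jar or lid is bumped with more than 10 N (contact force between any of the arm, the fingers, funnel and jar_1 above 10 N or contact force between any of the arm, the fingers, funnel and jar_2 above 10 N or contact force between any of the arm, the fingers, funnel and lid_open above 10 N or contact force between any of the arm, the fingers, funnel and lid_shut above 10 N).
It fails at once if the mug, pot or spoon is shifted by more than 30 mm (distance of any of mug, pot, spoon from where it was at the start of the episode above 0.03 m).
It also fails if it takes over 45 s, if anything falls off the work surface, if the arm or the gripper's body presses on something with over 40 N, if the wrist force passes 120 N, or if a joint passes its speed limit or range.

## Working session

There is one attempt and no reset: what is moved stays moved. The work goes in short steps, Python scripts to look and compute and a tool call to move; the robot and the scene stay as the last step left them, time stands still between calls to the robot, and variables do not carry over. Pictures are saved under pics/ and viewed, at most 10 in all, crops included, and the job is handed in when it is done.

Besides the shell and the picture viewer there is one more tool, called after "Request:" as name(argument=value, ...) on one line, values as JSON. play_rows: Moves the arm, as the interface text tells. Shifts and turns lie within -1 to 1; 1 stands for 200 mm of shift or pi rad of turn. Its arguments: {"type":"object","properties":{"claw":{"type":"array"},"delta_pos":{"type":"array"},"delta_rot":{"type":"array"},"squeeze":{"type":"number"}},"required":["claw","delta_pos","delta_rot"]}

```bash
mkdir -p pics && cat > h.py <<'E'
import numpy as np,cv2
from scipy.spatial.transform import Rotation as R
def ray(c,px):
    p=cv2.undistortPoints(np.array([[px]],float),c['camera_matrix'],np.array(c['D'],float))[0,0]
    M=np.array(c['cam_to_world']);d=M[:3,:3]@np.array([p[0],-p[1],-1.]);return M[:3,3],d/np.linalg.norm(d)
def plane(c,px,z):
    o,d=ray(c,px);return o+d*(z-o[2])/d[2]
def proj(c,P):
    M=np.array(c['cam_to_world']);q=(np.atleast_2d(P)-M[:3,3])@M[:3,:3]
    q=q*[1,-1,-1];return cv2.projectPoints(q,np.zeros(3),np.zeros(3),np.array(c['camera_matrix'],float),np.array(c['D'],float))[0][:,0]
def tri(c1,p1,c2,p2):
    o1,d1=ray(c1,p1);o2,d2=ray(c2,p2)
    s=np.linalg.lstsq(np.stack([d1,-d2],1),o2-o1,rcond=None)[0]
    a=o1+s[0]*d1;b=o2+s[1]*d2;return (a+b)/2,np.linalg.norm(a-b)
E
python3 - <<'E'
from bench import r
import cv2,numpy as np,pickle
for n in("side","top"):
    c=r.camera(n);pickle.dump(c,open(n+".pkl","wb"));cv2.imwrite(f"pics/{n}0.png",cv2.resize(c['pixels'][:,:,::-1],(800,600)))
    print(n,np.round(c['camera_matrix'],1),np.round(c['cam_to_world'],3))
s=r.read_state();print(s['time'],s['ee_pos'],s['eef_rot'],r.grip_point_offset)
E
```

```text
side [[363.6   0.  249.5]
 [  0.  363.6 187.3]
 [  0.    0.    1. ]] [[-0.73   0.372 -0.573  0.077]
 [-0.683 -0.406  0.607  0.585]
 [-0.007  0.835  0.551  0.572]
 [ 0.     0.     0.     1.   ]]
top [[406.6   0.  251.9]
 [  0.  406.6 191.2]
 [  0.    0.    1. ]] [[-0.072  0.974 -0.217  0.334]
 [-0.997 -0.071  0.013  0.082]
 [-0.003  0.217  0.976  1.283]
 [ 0.     0.     0.     1.   ]]
0.1 [ 0.24137453 -0.57612265  0.19464452] [ 9.80382892e-01  1.97101546e-01 -1.57532575e-04 -5.83772282e-04] 0.0187
```

View pics/side0.png

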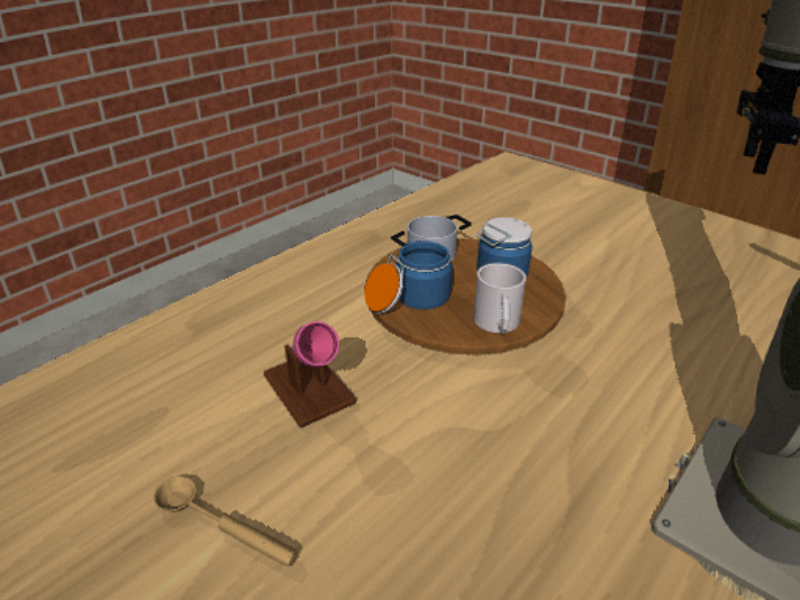

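View pics/top0.png

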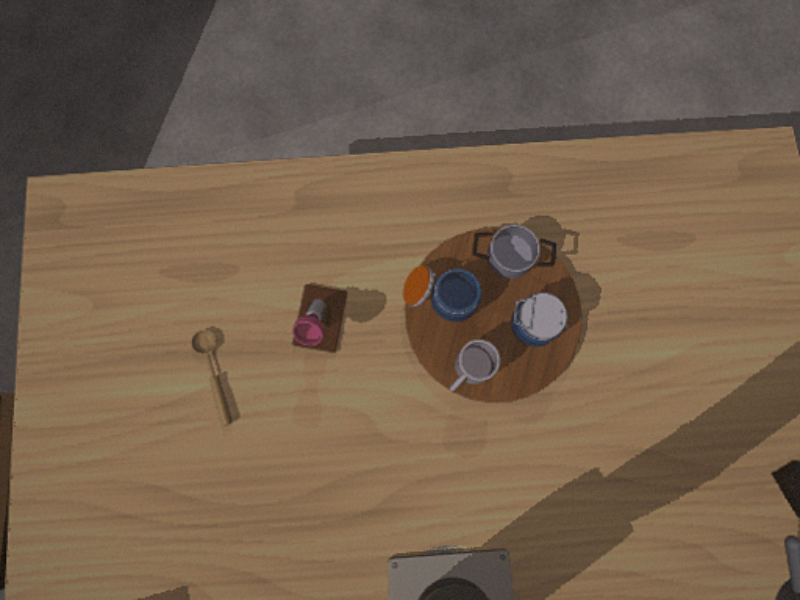

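Side view: funnel mouth at about (317,344), open jar at (427,262) with its lid back on the left (the closed jar is at 505,240). Top view: funnel at (309,332), stand base corners from (307,285) to (335,350), open jar mouth at (457,294), and the mug at (478,362).

```bash
cat > m.py <<'E'
import pickle,cv2,numpy as np
from h import *
S=pickle.load(open("side.pkl","rb"));T=pickle.load(open("top.pkl","rb"))
def big(m,k=0):
    cs=cv2.findContours(m.astype(np.uint8),cv2.RETR_EXTERNAL,cv2.CHAIN_APPROX_NONE)[0]
    return sorted(cs,key=cv2.contourArea)[-1-k]
def hsv(c): return cv2.cvtColor(c['pixels'],cv2.COLOR_RGB2HSV)
def pink(c):
    h=hsv(c);return (h[...,0]>155)&(h[...,0]<178)&(h[...,1]>110)&(h[...,2]>50)
def blue(c):
    h=hsv(c);return (h[...,0]>98)&(h[...,0]<118)&(h[...,1]>100)
if __name__=="__main__":
    for n,c in(("S",S),("T",T)):
        k=big(pink(c));print(n,"pink",cv2.fitEllipse(cv2.convexHull(k)),cv2.boundingRect(k))
        for i in(0,1):
            k=big(blue(c),i);print(n,"blue",cv2.fitEllipse(k),cv2.boundingRect(k))
    h=hsv(T);m=(h[...,2]<75)&((h[...,0]<14)|(h[...,0]>170))&(h[...,1]>90);m[:, :185]=0;m[:,225:]=0;m[:180]=0;m[230:]=0
    k=big(m|pink(T));b=cv2.minAreaRect(k);bp=cv2.boxPoints(b);print(b)
    P=np.array([plane(T,p,.012) for p in bp]);print(np.round(P,4),P.mean(0))
    e=cv2.fitEllipse(big(blue(T),0));
    for i in (0,1):
        e=cv2.fitEllipse(big(blue(T),i));print("jar",e[0],plane(T,e[0],.110))
    a=T['pixels'][165:245,170:250][:,:,::-1];b=S['pixels'][190:280,160:240][:,:,::-1]
    j=T['pixels'][160:240,245:325][:,:,::-1]
    cv2.imwrite("pics/crop.png",np.hstack([cv2.resize(x,(266,266),interpolation=cv2.INTER_NEAREST) for x in(a,b,j)]))
E
python3 m.py
```

```text
S pink ((201.90017700195312, 220.0625457763672), (28.62289810180664, 29.343568801879883), 40.6978874206543) (188, 206, 29, 29)
S blue ((272.58807373046875, 183.21534729003906), (27.206920623779297, 35.796783447265625), 70.3712158203125) (256, 168, 33, 30)
S blue ((270.98199462890625, 162.84693908691406), (16.866931915283203, 31.944171905517578), 91.71038818359375) (256, 154, 32, 18)
T pink ((197.05126953125, 211.2295684814453), (18.88707733154297, 20.264711380004883), 8.080629348754883) (188, 201, 19, 20)
T blue ((292.5982666015625, 185.4883575439453), (25.02031898498535, 25.979597091674805), 126.14033508300781) (280, 173, 27, 26)
T blue ((343.7602233886719, 209.19931030273438), (18.925851821899414, 28.453453063964844), 98.01226806640625) (328, 207, 26, 14)
((203.9168243408203, 202.89932250976562), (28.675968170166016, 39.5671272277832), 11.768289566040039)
[[0.5407 0.2799 0.012 ]
 [0.6649 0.2493 0.012 ]
 [0.639  0.16   0.012 ]
 [0.5158 0.1923 0.012 ]] [0.59010293 0.22037758 0.012     ]
jar (292.5982666015625, 185.4883575439453) [ 0.6032166  -0.05503621  0.11      ]
jar (343.7602233886719, 209.19931030273438) [ 0.52128684 -0.1979208   0.11      ]
```

View pics/crop.png

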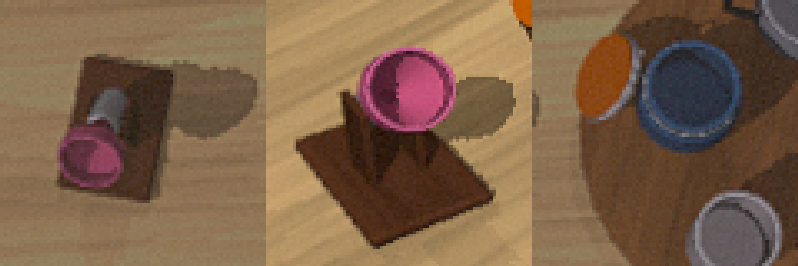

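The crop shows the funnel mouth ring centred on the stand's lean plane, and the jar mouth is clear and open. Next I'll triangulate the funnel mouth and write a row planner.

```bash
cat > plan.py <<'E'
import numpy as np
from scipy.spatial.transform import Rotation as R, Slerp
def plan(p0,q0,p1,q1,n,show=True):
    """rows (tool-frame, scaled) taking the tool from p0,q0 to p1,q1 in n rows"""
    R0,R1=R.from_quat(q0),R.from_quat(q1);w=(R0.inv()*R1).as_rotvec()/n
    d=(np.array(p1)-p0)/n;print("per row mm/deg",np.linalg.norm(d)*1e3,np.degrees(np.linalg.norm(w)))
    C=R0
    for i in range(n):
        print(str(np.round(C.inv().apply(d)/.2,3).tolist())+",",end="\n" if i%8==7 else "");C=C*R.from_rotvec(w)
    print("\nrot",np.round(w/np.pi,4).tolist(),np.round(R1.as_quat(),4))
def tool(z,y):
    z=np.array(z)/np.linalg.norm(z);y=np.array(y,float);y-=z*(y@z);y/=np.linalg.norm(y)
    return R.from_matrix(np.stack([np.cross(y,z),y,z],1)).as_quat()
E
python3 - <<'E'
from m import *; from plan import *; from bench import r
for tp in((197.4,213.7),(197.0,213.0)):
    print("mouth",tri(S,(201.9,220.06),T,tp))
u=np.array([-.969,.245,0])
M,_=tri(S,(201.9,220.06),T,(197.4,213.7))
# stand prediction: sleeve mouth at z .091
for L in(45,47.5,50):
    a=np.radians(L);ax=u*np.sin(a)+[0,0,np.cos(a)]
    print(L,"spout end",M-.102*ax,"at sleeve z",M-.048*ax,"grip",M-.008*ax)
    # silhouette check
    v=np.cross(ax,[0,0,1]);v/=np.linalg.norm(v);w=np.cross(ax,v);t=np.linspace(0,6.28,40)[:,None]
    ci=M+.029*(np.cos(t)*v+np.sin(t)*w);
    for c in(S,T):
        q=proj(c,ci);print("  proj",q.min(0).round(1),q.max(0).round(1))
t=np.linspace(0,6.28,60)
for rad in(.037,.044,.048):
    J=np.c_[.603+rad*np.cos(t),-.055+rad*np.sin(t),.11+0*t]
    for c in(S,T):
        q=proj(c,J);print("jar",rad,q.min(0).round(1),q.max(0).round(1))
print("mug",plane(T,(306,231.5),.11),"pot",plane(T,(329.5,160),.085))
s=r.read_state()
plan(s['ee_pos'],s['eef_rot'],[.5,-.2,.38],tool([0,0,-1],[.9,.4,0]),16)
E
```

```text
mouth (array([0.54020521, 0.23155644, 0.1146183 ]), np.float64(0.00538201305643242))
mouth (array([0.54156756, 0.23188703, 0.11429813]), np.float64(0.0031318860349172045))
45 spout end [0.61009423 0.21388584 0.04249341] at sleeve z [0.57309416 0.22324087 0.08067718] grip [0.5456867  0.23017051 0.10896145]
  proj [189.1 206.3] [217.  234.5]
  proj [187.  204.8] [206.5 221.1]
47.5 spout end [0.61307623 0.21313188 0.0457081 ] at sleeve z [0.57449746 0.22288606 0.08218997] grip [0.54592059 0.23011138 0.10921358]
  proj [189.2 206.1] [216.9 234.6]
  proj [187. 205.] [206.5 220.9]
50 spout end [0.61591951 0.21241299 0.04905397] at sleeve z [0.57583547 0.22254776 0.0837645 ] grip [0.54614359 0.23005499 0.109476  ]
  proj [189.2 206. ] [216.8 234.6]
  proj [187.  205.3] [206.5 220.6]
jar 0.037 [257.  153.9] [285.5 167.8]
jar 0.037 [280.1 173.5] [305.1 197.8]
jar 0.044 [254.3 152.7] [288.2 169.2]
jar 0.044 [277.8 171.2] [307.4 200.1]
jar 0.048 [252.8 152. ] [289.7 170. ]
jar 0.048 [276.4 170. ] [308.8 201.4]
mug [ 0.46418217 -0.08096001  0.11      ] pot [ 0.68090851 -0.17865433  0.085     ]
per row mm/deg 30.791133266842245 5.701717046198388
[0.12, -0.077, -0.058],[0.127, -0.065, -0.058],[0.133, -0.052, -0.058],[0.137, -0.039, -0.058],[0.141, -0.025, -0.058],[0.142, -0.011, -0.058],[0.143, 0.004, -0.058],[0.142, 0.018, -0.058],
[0.139, 0.032, -0.058],[0.135, 0.045, -0.058],[0.13, 0.059, -0.058],[0.124, 0.071, -0.058],[0.116, 0.083, -0.058],[0.107, 0.094, -0.058],[0.097, 0.104, -0.058],[0.086, 0.114, -0.058],

rot [-0.0, -0.0, -0.0317] [0.5449 0.8385 0.     0.    ]
```

Request:
play_rows(claw=[0,0,0,0,0,0,0,0], delta_pos=[[0.12,-0.077,-0.058],[0.127,-0.065,-0.058],[0.133,-0.052,-0.058],[0.137,-0.039,-0.058],[0.141,-0.025,-0.058],[0.142,-0.011,-0.058],[0.143,0.004,-0.058],[0.142,0.018,-0.058]], delta_rot=[[0,0,-0.032],[0,0,-0.032],[0,0,-0.032],[0,0,-0.032],[0,0,-0.032],[0,0,-0.032],[0,0,-0.032],[0,0,-0.032]])

```text
time: 0.9
ee_pos: [0.3706, -0.3865, 0.2883]
eef_rot: [0.824, 0.567, -0.0, -0.0]
ft_force: [0.8, 1.0, 0.0]
width: 0.0871
grip_force: 0.0
```

Request:
play_rows(claw=[0,0,0,0,0,0,0,0], delta_pos=[[0.139,0.032,-0.058],[0.135,0.045,-0.058],[0.13,0.059,-0.058],[0.124,0.071,-0.058],[0.116,0.083,-0.058],[0.107,0.094,-0.058],[0.097,0.104,-0.058],[0.086,0.114,-0.058]], delta_rot=[[0,0,-0.032],[0,0,-0.032],[0,0,-0.032],[0,0,-0.032],[0,0,-0.032],[0,0,-0.032],[0,0,-0.032],[0,0,-0.032]])

```text
time: 1.7
ee_pos: [0.4976, -0.1971, 0.3812]
eef_rot: [0.536, 0.844, -0.0, -0.0]
ft_force: [0.5, -0.0, -0.9]
width: 0.0874
grip_force: 0.0
```

```bash
python3 - <<'E'
from plan import *; from bench import r
s=r.read_state();print(s['time'],s['ee_pos'],s['eef_rot'],np.round(s['joint_positions'],2))
a=np.radians(47);u=np.array([-.969,.245,0]);ax=u*np.sin(a)+[0,0,np.cos(a)]
G=np.array([.541,.232,.117])-.0267*ax;print("G",G)
q=tool(-ax,[.245,.969,0])
plan(s['ee_pos'],s['eef_rot'],G+.17*ax+[0,0,.03],q,16)
E
```

```text
1.7 [ 0.49756391 -0.19707948  0.38121201] [ 5.36371187e-01  8.43982178e-01 -8.97724417e-05 -1.59902711e-04] [ 0.74  0.14 -0.52  1.33  0.07  1.69  0.68]
G [0.5599218  0.22721585 0.09879064]
per row mm/deg 29.896184488561385 4.25310877942362
[0.136, 0.044, 0.043],[0.136, 0.05, 0.037],[0.135, 0.056, 0.032],[0.133, 0.063, 0.027],[0.131, 0.069, 0.022],[0.128, 0.075, 0.018],[0.125, 0.082, 0.013],[0.121, 0.088, 0.009],
[0.116, 0.094, 0.006],[0.112, 0.099, 0.002],[0.106, 0.105, -0.0],[0.101, 0.111, -0.003],[0.094, 0.116, -0.005],[0.088, 0.121, -0.007],[0.081, 0.125, -0.008],[0.074, 0.129, -0.009],

rot [-0.0072, -0.0152, -0.0166] [ 0.1133  0.9101 -0.0492  0.3956]
```

Request:
play_rows(claw=[0,0,0,0,0,0,0,0], delta_pos=[[0.136,0.044,0.043],[0.136,0.05,0.037],[0.135,0.056,0.032],[0.133,0.063,0.027],[0.131,0.069,0.022],[0.128,0.075,0.018],[0.125,0.082,0.013],[0.121,0.088,0.009]], delta_rot=[[-0.007,-0.015,-0.017],[-0.007,-0.015,-0.017],[-0.007,-0.015,-0.017],[-0.007,-0.015,-0.017],[-0.007,-0.015,-0.017],[-0.007,-0.015,-0.017],[-0.007,-0.015,-0.017],[-0.007,-0.015,-0.017]])

```text
time: 2.5
ee_pos: [0.4673, 0.0306, 0.3123]
eef_rot: [0.336, 0.919, -0.027, 0.204]
ft_force: [0.9, 0.4, 0.9]
width: 0.0868
grip_force: 0.0
```

Request:
play_rows(claw=[0,0,0,0,0,0,0,0], delta_pos=[[0.116,0.094,0.006],[0.112,0.099,0.002],[0.106,0.105,0],[0.101,0.111,-0.003],[0.094,0.116,-0.005],[0.088,0.121,-0.007],[0.081,0.125,-0.008],[0.074,0.129,-0.009]], delta_rot=[[-0.007,-0.015,-0.017],[-0.007,-0.015,-0.017],[-0.007,-0.015,-0.017],[-0.007,-0.015,-0.017],[-0.007,-0.015,-0.017],[-0.007,-0.015,-0.017],[-0.007,-0.015,-0.017],[-0.007,-0.015,-0.017]])

```text
time: 3.3
ee_pos: [0.4353, 0.258, 0.2437]
eef_rot: [0.104, 0.914, -0.051, 0.389]
ft_force: [0.3, 0.5, 0.6]
width: 0.0871
grip_force: 0.0
```

```bash
cat > st.py <<'E'
import sys;from plan import *; from bench import r
def go(tgt,q,n):
    s=r.read_state();print(s['time'],s['ee_pos'],s['eef_rot'],np.round(s['joint_positions'],2))
    plan(s['ee_pos'],s['eef_rot'],tgt,q,n)
E
python3 - <<'E'
from st import *
a=np.radians(47);u=np.array([-.969,.245,0]);ax=u*np.sin(a)+[0,0,np.cos(a)]
G=np.array([.541,.232,.117])-.0267*ax
go(G+.07*ax,tool(-ax,[.245,.969,0]),8)
E
```

```text
3.3 [0.43528201 0.25799462 0.24373299] [ 0.10412813  0.91377661 -0.05119403  0.3892927 ] [ 0.32 -0.48 -1.21  2.12  0.37  0.89  0.21]
per row mm/deg 15.517471341338085 0.16982409628853523
[0.01, 0.0, 0.077],[0.011, 0.0, 0.077],[0.011, 0.0, 0.077],[0.011, 0.0, 0.077],[0.011, 0.0, 0.077],[0.011, 0.0, 0.077],[0.011, 0.0, 0.077],[0.011, 0.0, 0.077],

rot [0.0001, -0.0005, 0.0008] [ 0.1133  0.9101 -0.0492  0.3956]
```

Request:
play_rows(claw=[0,0,0,0,0,0,0,0], delta_pos=[[0.01,0,0.077],[0.011,0,0.077],[0.011,0,0.077],[0.011,0,0.077],[0.011,0,0.077],[0.011,0,0.077],[0.011,0,0.077],[0.011,0,0.077]], delta_rot=[[0,-0.0005,0.001],[0,-0.0005,0.001],[0,-0.0005,0.001],[0,-0.0005,0.001],[0,-0.0005,0.001],[0,-0.0005,0.001],[0,-0.0005,0.001],[0,-0.0005,0.001]])

```text
time: 4.1
ee_pos: [0.4989, 0.2217, 0.1624]
eef_rot: [0.114, 0.912, -0.039, 0.393]
ft_force: [-0.6, -0.7, 0.0]
width: 0.0869
grip_force: 0.0
```

```bash
python3 - <<'E'
from st import *; import cv2
a=np.radians(47);u=np.array([-.969,.245,0]);ax=u*np.sin(a)+[0,0,np.cos(a)]
G=np.array([.541,.232,.117])-.0267*ax
go(G,tool(-ax,[.245,.969,0]),8)
a=r.camera("side")['pixels'][100:300,100:300];b=r.camera("top")['pixels'][140:260,140:260]
cv2.imwrite("pics/pre.png",np.hstack([cv2.resize(x[:,:,::-1],(400,400),interpolation=cv2.INTER_NEAREST) for x in(a,b)]))
E
```

```text
4.1 [0.49892053 0.22169282 0.16238366] [ 0.11442001  0.91159439 -0.03940629  0.39287515] [ 0.73 -0.5  -1.47  2.22  0.36  0.56  0.21]
per row mm/deg 11.036679597703882 0.1485143246130919
[0.004, 0.012, 0.054],[0.004, 0.012, 0.054],[0.004, 0.012, 0.054],[0.004, 0.012, 0.054],[0.004, 0.012, 0.054],[0.004, 0.012, 0.054],[0.004, 0.012, 0.054],[0.004, 0.013, 0.054],

rot [0.0007, -0.0003, -0.0004] [ 0.1133  0.9101 -0.0492  0.3956]
```

View pics/pre.png

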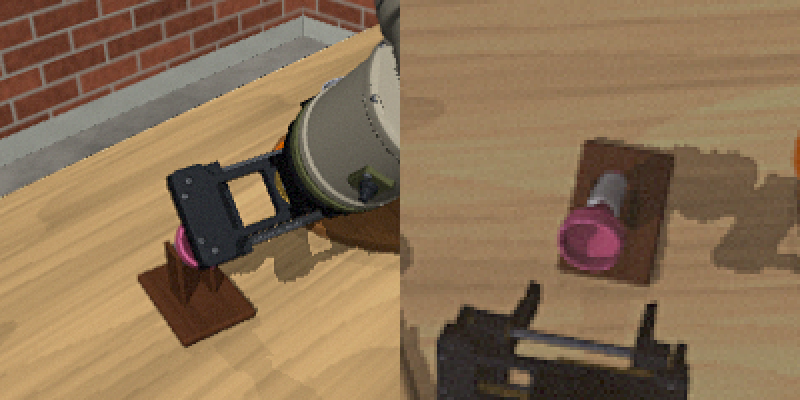

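The side view shows the gripper right of and above the funnel (pink at ~190,245). The top view shows the fingers straddling its line, but shifted about 8 mm to the right. Joints 2 and 3 are at their limits, so I'll use a steeper tool: the grip still works when pitched about the closing axis.

```bash
cat > g.py <<'E'
from st import *
u=np.array([-.969,.245,0])
def dirn(deg): a=np.radians(deg);return u*np.sin(a)+np.array([0,0,np.cos(a)])
ax=dirn(47);M=np.array([.541,.232,.117]);grip=M-.008*ax
def tgt(back,deg,q=None): t=dirn(deg);return grip+back*t-.0187*t, tool(-t,[.245,.969,0])
E
python3 - <<'E'
from g import *
go(*tgt(.10,25),8)
E
```

```text
4.2 [0.49859124 0.22050924 0.16198323] [ 0.11491527  0.91163791 -0.0402937   0.39253945] [ 0.73 -0.5  -1.47  2.22  0.36  0.56  0.21]
per row mm/deg 4.146120421334678 2.688285745127524
[-0.015, 0.014, -0.005],[-0.014, 0.014, -0.006],[-0.014, 0.014, -0.007],[-0.014, 0.014, -0.007],[-0.013, 0.014, -0.008],[-0.013, 0.014, -0.009],[-0.013, 0.014, -0.009],[-0.012, 0.013, -0.01],

rot [0.0006, 0.0149, -0.0003] [ 0.1206  0.9688 -0.0267  0.2147]
```

Request:
play_rows(claw=[0,0,0,0,0,0,0,0], delta_pos=[[-0.015,0.014,-0.005],[-0.014,0.014,-0.006],[-0.014,0.014,-0.007],[-0.014,0.014,-0.007],[-0.013,0.014,-0.008],[-0.013,0.014,-0.009],[-0.013,0.014,-0.009],[-0.012,0.013,-0.01]], delta_rot=[[0,0.015,0],[0,0.015,0],[0,0.015,0],[0,0.015,0],[0,0.015,0],[0,0.015,0],[0,0.015,0],[0,0.015,0]])

```text
time: 5.0
ee_pos: [0.5136, 0.2418, 0.1864]
eef_rot: [0.119, 0.969, -0.017, 0.214]
ft_force: [0.1, -0.0, 0.5]
width: 0.0869
grip_force: 0.0
```

```bash
python3 - <<'E'
from g import *
go(*tgt(.05,25),8)
E
```

```text
5.0 [0.5135897  0.24178568 0.1864054 ] [ 0.11934219  0.96938427 -0.01688766  0.21393078] [ 0.65  0.14 -1.44  1.91  0.58  1.04  0.29]
per row mm/deg 6.4176075388841385 0.14258470176196353
[-0.0, -0.002, 0.032],[-0.0, -0.002, 0.032],[-0.0, -0.002, 0.032],[-0.0, -0.002, 0.032],[-0.0, -0.002, 0.032],[-0.0, -0.002, 0.032],[0.0, -0.002, 0.032],[0.0, -0.002, 0.032],

rot [0.0008, -0.0002, -0.0001] [ 0.1206  0.9688 -0.0267  0.2147]
```

Request:
play_rows(claw=[0,0,0,0,0,0,0,0], delta_pos=[[0,-0.002,0.035],[0,-0.002,0.035],[0,-0.002,0.035],[0,-0.002,0.035],[0,-0.002,0.035],[0,-0.002,0.035],[0,-0.002,0.035],[0,-0.002,0.035]], delta_rot=[[0.001,0,0],[0.001,0,0],[0.001,0,0],[0.001,0,0],[0.001,0,0],[0.001,0,0],[0.001,0,0],[0.001,0,0]])

```text
time: 5.8
ee_pos: [0.536, 0.2328, 0.1349]
eef_rot: [0.122, 0.969, -0.03, 0.214]
ft_force: [-0.7, -0.3, 0.1]
width: 0.0871
grip_force: 0.0
```

```bash
python3 - <<'E'
from g import *; import cv2; from h import *
go(*tgt(0,25),8)
s=r.read_state();Rt=R.from_quat(s['eef_rot'])
cs=r.camera("side");c=r.camera("top")
for C in(cs,c):print("tcp px",proj(C,s['ee_pos']),"tips",proj(C,[s['ee_pos']+Rt.apply([0,e,0]) for e in(-.0435,.0435)]).round(1).tolist(), "M px",proj(C,M))
a=cs['pixels'][150:250,140:240];b=c['pixels'][160:240,160:240]
cv2.imwrite("pics/pre2.png",np.hstack([cv2.resize(x[:,:,::-1],(400,400),interpolation=cv2.INTER_NEAREST) for x in(a,b)]))
E
```

```text
5.8 [0.53601133 0.23275751 0.13489404] [ 0.12207296  0.96878188 -0.02952333  0.21374807] [ 0.44  0.3  -1.28  1.93  0.79  1.04  0.14]
per row mm/deg 5.557147192209798 0.047433065664306016
[-0.0, 0.0, 0.028],[-0.0, 0.0, 0.028],[-0.0, 0.0, 0.028],[-0.0, 0.0, 0.028],[-0.0, 0.0, 0.028],[-0.0, 0.0, 0.028],[-0.0, 0.0, 0.028],[0.0, 0.0, 0.028],

rot [-0.0003, -0.0, -0.0001] [ 0.1206  0.9688 -0.0267  0.2147]
tcp px [[203.34092527 213.41988259]] tips [[222.6, 206.2], [183.2, 221.0]] M px [[202.7021107  219.28013939]]
tcp px [[195.41203338 213.36887941]] tips [[210.3, 216.0], [180.6, 210.7]] M px [[196.45319387 212.669975  ]]
```

View pics/pre2.png

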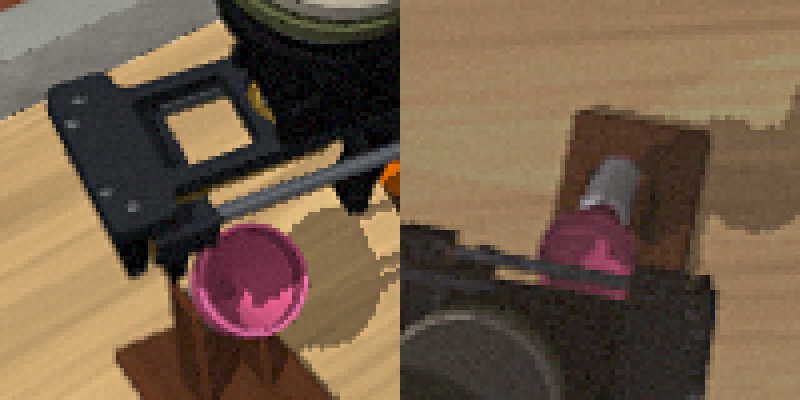

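The side view shows the fingers straddling the funnel mouth (circle centre ~202,220 px), about 3 px right of centre. I'll shift 3 mm in +y, then advance and close gently.

Request:
play_rows(claw=[0,0,0,0,0,0,0,0], delta_pos=[[0,0.015,0],[0,0,0.032],[0,0,0.032],[0,0,0.032],[0,0,0.032],[0,0,0.032],[0,0,0.032],[0,0,0.03]], delta_rot=[[0,0,0],[0,0,0],[0,0,0],[0,0,0],[0,0,0],[0,0,0],[0,0,0],[0,0,0]])

```text
time: 6.7
ee_pos: [0.5548, 0.2308, 0.0945]
eef_rot: [0.122, 0.969, -0.029, 0.214]
ft_force: [0.3, -0.5, -0.7]
width: 0.087
grip_force: 0.0
```

Request:
play_rows(claw=[0.1,0.15,0.2,0.25,0.3,0.35,0.4,0.45], delta_pos=[[0,0,0],[0,0,0],[0,0,0],[0,0,0],[0,0,0],[0,0,0],[0,0,0],[0,0,0]], delta_rot=[[0,0,0],[0,0,0],[0,0,0],[0,0,0],[0,0,0],[0,0,0],[0,0,0],[0,0,0]], squeeze=8)

```text
time: 7.5
ee_pos: [0.5545, 0.2307, 0.0951]
eef_rot: [0.122, 0.969, -0.03, 0.214]
ft_force: [-1.0, -1.7, 1.7]
width: 0.0566
grip_force: 8.0
```

```bash
python3 - <<'E'
from g import *; import cv2; from h import *
go(*tgt(0,25),1)
cs=r.camera("side");c=r.camera("top")
a=cs['pixels'][150:250,140:240];b=c['pixels'][160:240,160:240]
cv2.imwrite("pics/grip.png",np.hstack([cv2.resize(x[:,:,::-1],(400,400),interpolation=cv2.INTER_NEAREST) for x in(a,b)]))
E
```

```text
7.5 [0.55453904 0.23067211 0.09510527] [ 0.12215948  0.96878396 -0.0296249   0.21367516] [ 0.36  0.39 -1.19  1.94  0.9   1.01  0.06]
per row mm/deg 2.1149428631827005 0.39617808357645606
[-0.0, -0.01, 0.003],
rot [-0.0021, -0.0004, -0.0006] [ 0.1206  0.9688 -0.0267  0.2147]
```

View pics/grip.png

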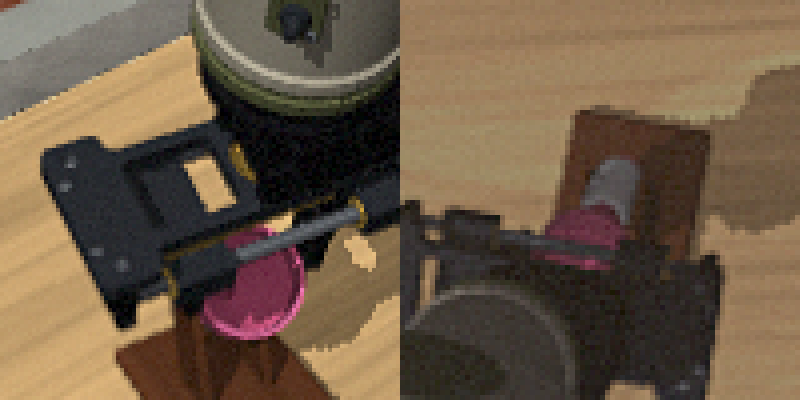

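Pads closed on the collar (width 56.6 mm, 8 N) and the funnel still stands in its sleeve. I'll firm up the grip and draw it out along the sleeve axis.

Request:
play_rows(claw=[0.5,0.5,0.5,0.5,0.5,0.5,0.5], delta_pos=[[0,0,0],[0,0,0],[0,0,0],[0.007,0,-0.019],[0.014,0,-0.037],[0.014,0,-0.037],[0.014,0,-0.037]], delta_rot=[[0,0,0],[0,0,0],[0,0,0],[0,0,0],[0,0,0],[0,0,0],[0,0,0]], squeeze=15)

```text
time: 8.3
ee_pos: [0.5348, 0.2366, 0.1152]
eef_rot: [0.122, 0.969, -0.029, 0.214]
ft_force: [-0.1, -0.1, -0.7]
width: 0.0562
grip_force: 15.0
```

Request:
play_rows(claw=[0.5,0.5,0.5,0.5,0.5,0.5,0.5,0.5], delta_pos=[[0.014,0,-0.037],[0.014,0,-0.037],[0.014,0,-0.037],[0.014,0,-0.037],[0.014,0,-0.037],[0.014,0,-0.037],[0.014,0,-0.037],[0,0,0]], delta_rot=[[0,0,0],[0,0,0],[0,0,0],[0,0,0],[0,0,0],[0,0,0],[0,0,0],[0,0,0]])

```text
time: 9.1
ee_pos: [0.4968, 0.2466, 0.1542]
eef_rot: [0.122, 0.969, -0.029, 0.214]
ft_force: [0.3, 1.1, 0.1]
width: 0.0559
grip_force: 15.0
```

```bash
python3 - <<'E'
from g import *; import cv2; from h import *
go([.5,.2,.3],tool([0,0,-1],[.245,.969,0]),1)
cs=r.camera("side");c=r.camera("top")
a=cs['pixels'][110:250,130:270];b=c['pixels'][160:260,150:250]
cv2.imwrite("pics/out.png",np.hstack([cv2.resize(x[:,:,::-1],(400,400),interpolation=cv2.INTER_NEAREST) for x in(a,b)]))
E
```

```text
9.1 [0.49679414 0.24662609 0.15422221] [ 0.12168098  0.96868583 -0.02924258  0.21444433] [ 0.51  0.18 -1.38  1.96  0.67  1.04  0.16]
per row mm/deg 153.0863642703095 24.99908468668968
[-0.374, -0.225, -0.629],
rot [-0.0016, 0.1389, -0.0007] [0.1235 0.9923 0.     0.    ]
```

View pics/out.png

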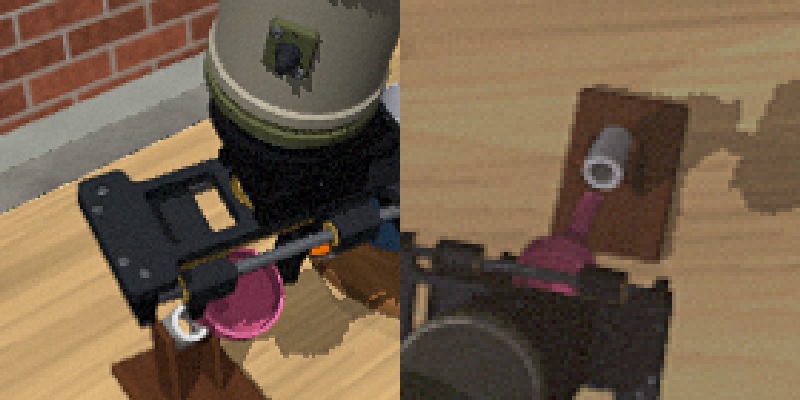

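The funnel is out: the side view shows the white sleeve empty at ~(185,325), and the top view shows the spout clear of the ring at (605,170). Next I'll lift it while turning it upright.

```bash
cat > f.py <<'E'
from g import *
def pose(g,deg,yaw=0):
    t=dirn(deg);q=R.from_rotvec([0,0,yaw])*R.from_quat(tool(-t,[.245,.969,0]))
    return np.array(g)+.0187*q.as_matrix()[:,2],q.as_quat()
E
python3 - <<'E'
from f import *
s=r.read_state();g=s['ee_pos']-.0187*R.from_quat(s['eef_rot']).as_matrix()[:,2];print(g)
go(*pose(g+[.02,-.02,.14],-5),8)
E
```

```text
[0.48970229 0.24777642 0.17043081]
9.2 [0.49732298 0.24572813 0.15347736] [ 0.12223076  0.96869009 -0.02952519  0.2140734 ] [ 0.51  0.18 -1.37  1.96  0.67  1.04  0.16]
per row mm/deg 17.481421025835303 3.744732248055962
[-0.045, -0.009, -0.074],[-0.04, -0.009, -0.077],[-0.035, -0.009, -0.08],[-0.029, -0.009, -0.082],[-0.024, -0.009, -0.084],[-0.019, -0.009, -0.085],[-0.013, -0.009, -0.086],[-0.007, -0.009, -0.087],

rot [-0.0002, 0.0208, -0.0001] [ 0.1234  0.9914  0.0054 -0.0433]
```

Request:
play_rows(claw=[0.5,0.5,0.5,0.5,0.5,0.5,0.5,0.5], delta_pos=[[-0.045,-0.009,-0.074],[-0.04,-0.009,-0.077],[-0.035,-0.009,-0.08],[-0.029,-0.009,-0.082],[-0.024,-0.009,-0.084],[-0.019,-0.009,-0.085],[-0.013,-0.009,-0.086],[-0.007,-0.009,-0.087]], delta_rot=[[0,0.021,0],[0,0.021,0],[0,0.021,0],[0,0.021,0],[0,0.021,0],[0,0.021,0],[0,0.021,0],[0,0.021,0]])

```text
time: 10.0
ee_pos: [0.5089, 0.2282, 0.2918]
eef_rot: [0.126, 0.991, 0.004, -0.048]
ft_force: [0.2, 0.5, -0.8]
width: 0.0559
grip_force: 15.0
```

```bash
python3 - <<'E'
from f import *
go(*pose([.603,-.055,.30],-22),16)
E
```

```text
10.0 [0.50892664 0.2281931  0.29184076] [ 0.12591783  0.99086621  0.00353715 -0.04812843] [ 0.44  0.5  -1.3   1.36  0.4   1.68  0.52]
per row mm/deg 18.42765331888676 1.0293596659947757
[-0.048, -0.078, -0.001],[-0.048, -0.078, -0.002],[-0.048, -0.078, -0.003],[-0.048, -0.078, -0.004],[-0.048, -0.078, -0.005],[-0.048, -0.078, -0.006],[-0.048, -0.078, -0.007],[-0.048, -0.078, -0.008],
[-0.048, -0.078, -0.008],[-0.047, -0.078, -0.009],[-0.047, -0.079, -0.01],[-0.047, -0.079, -0.011],[-0.047, -0.079, -0.012],[-0.046, -0.079, -0.013],[-0.046, -0.079, -0.014],[-0.046, -0.079, -0.014],

rot [-0.0001, 0.0057, -0.0001] [ 0.1212  0.9741  0.0236 -0.1893]
```

Request:
play_rows(claw=[0.5,0.5,0.5,0.5,0.5,0.5,0.5,0.5], delta_pos=[[-0.048,-0.078,-0.001],[-0.048,-0.078,-0.002],[-0.048,-0.078,-0.003],[-0.048,-0.078,-0.004],[-0.048,-0.078,-0.005],[-0.048,-0.078,-0.006],[-0.048,-0.078,-0.007],[-0.048,-0.078,-0.008]], delta_rot=[[0,0.006,0],[0,0.006,0],[0,0.006,0],[0,0.006,0],[0,0.006,0],[0,0.006,0],[0,0.006,0],[0,0.006,0]])

```text
time: 10.8
ee_pos: [0.5524, 0.0873, 0.2872]
eef_rot: [0.125, 0.985, 0.013, -0.122]
ft_force: [0.8, 0.5, -0.5]
width: 0.056
grip_force: 15.0
```

Request:
play_rows(claw=[0.5,0.5,0.5,0.5,0.5,0.5,0.5,0.5], delta_pos=[[-0.048,-0.078,-0.008],[-0.047,-0.078,-0.009],[-0.047,-0.079,-0.01],[-0.047,-0.079,-0.011],[-0.047,-0.079,-0.012],[-0.046,-0.079,-0.013],[-0.046,-0.079,-0.014],[-0.046,-0.079,-0.014]], delta_rot=[[0,0.006,0],[0,0.006,0],[0,0.006,0],[0,0.006,0],[0,0.006,0],[0,0.006,0],[0,0.006,0],[0,0.006,0]])

```text
time: 11.6
ee_pos: [0.5953, -0.0538, 0.2818]
eef_rot: [0.123, 0.973, 0.023, -0.196]
ft_force: [-0.4, -0.0, -2.2]
width: 0.0562
grip_force: 15.0
```

```bash
python3 - <<'E'
from f import *; import cv2; from h import *; from m import pink,big
go(*pose([.603,-.055,.30],-22),4)
s=r.read_state();g=s['ee_pos']-.0187*R.from_quat(s['eef_rot']).as_matrix()[:,2];print("grip",g)
cs=r.camera("side");c=r.camera("top")
for C in(cs,c):
    k=big(pink(C));print(cv2.boundingRect(k),"pred grip",proj(C,g),"pred spout",proj(C,g-[0,0,.094]))
k=big(pink(cs))[:,0];ok=pink(cs)
for y in range(k[:,1].min(),k[:,1].max()+1,3):
    x=np.where(ok[y])[0];print(y,x.min(),x.max())
a=cs['pixels'][50:200,200:350];b=c['pixels'][120:270,220:370]
cv2.imwrite("pics/hov.png",np.hstack([cv2.resize(x[:,:,::-1],(400,400),interpolation=cv2.INTER_NEAREST) for x in(a,b)]))
E
```

```text
11.6 [ 0.59528542 -0.05380051  0.28176707] [ 0.12339136  0.97256063  0.02290209 -0.19589762] [ 0.53  0.77 -1.01  0.93  0.44  2.05  1.04]
per row mm/deg 0.3466764788374897 0.20566236430483714
[-0.0, 0.001, -0.001],[-0.0, 0.001, -0.001],[-0.0, 0.001, -0.001],[-0.0, 0.001, -0.001],
rot [-0.0002, -0.0011, -0.0004] [ 0.1212  0.9741  0.0236 -0.1893]
grip [ 0.60230526 -0.05553759  0.2990122 ]
(261, 81, 25, 45) pred grip [[273.50301077  89.86779673]] pred spout [[272.50773693 126.91849891]]
(291, 155, 24, 24) pred grip [[299.95786675 168.43349025]] pred spout [[296.09973107 177.77588799]]
81 268 278
84 264 285
87 265 285
90 261 285
93 262 284
96 264 282
99 266 280
102 267 277
105 269 275
108 270 275
111 270 275
114 270 275
117 270 275
120 270 275
123 270 274
```

View pics/hov.png

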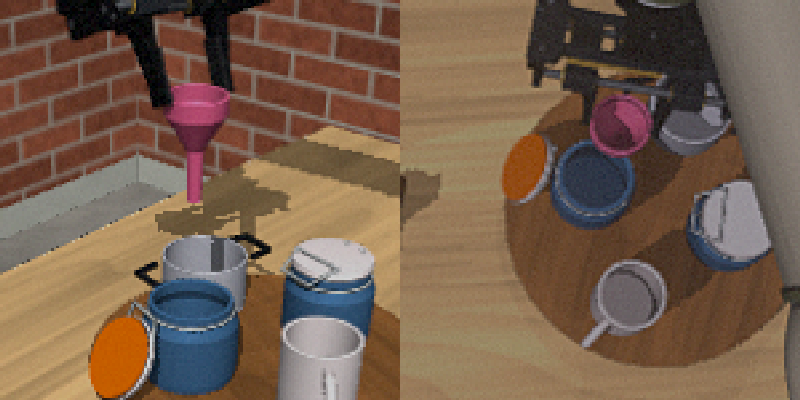

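The funnel looks upright. In the side crop the spout is vertical at ~(195,200) and the mouth is at (198,95). The top crop shows the mouth circle at (621,126). I'll quantify tilt and axial offset by projecting the known points.

```bash
python3 - <<'E'
from f import *; from h import *; import pickle
cs=r.camera("side");c=r.camera("top")
s=r.read_state();g=s['ee_pos']-.0187*R.from_quat(s['eef_rot']).as_matrix()[:,2];print("grip",g)
t=np.linspace(0,6.28,80)
def ext(C,e,ax):
    ax=np.array(ax,float);ax/=np.linalg.norm(ax);v=np.cross(ax,[0,1,0]);v/=np.linalg.norm(v);w=np.cross(ax,v);o=[]
    for h,rad in((0,.007),(.102,.029)):
        P=np.array(e)+h*ax+rad*(np.cos(t)[:,None]*v+np.sin(t)[:,None]*w);q=proj(C,P);o.append((q.min(0).round(1).tolist(),q.max(0).round(1).tolist()))
    return o
hd=np.array([.57,-.6]);hd/=np.linalg.norm(hd) # horizontal view dir of side camera
for off in(.094,.087):
  for tl in(-.1,0,.1):
    ax=np.array([hd[0]*tl,hd[1]*tl,1]);ax/=np.linalg.norm(ax);e=g-off*ax
    print(off,tl,"S",ext(cs,e,ax)," T",ext(c,e,ax)[1])
print("mouth tri",tri(cs,(273.4,87),c,(302.5,167)))
E
```

```text
grip [ 0.60214919 -0.05420237  0.29944528]
0.094 -0.1 S [([269.2, 123.8], [274.8, 126.6]), ([260.8, 81.7], [285.8, 91.9])]  T ([287.9, 156.5], [311.3, 179.3])
0.094 0 S [([269.4, 125.8], [275.1, 128.1]), ([260.8, 82.7], [285.8, 90.5])]  T ([288.2, 156.5], [311.4, 178.9])
0.094 0.1 S [([269.6, 127.4], [275.3, 129.3]), ([260.8, 83.8], [285.8, 89.2])]  T ([288.5, 156.5], [311.5, 178.4])
0.087 -0.1 S [([269.2, 121.4], [274.9, 124.1]), ([260.8, 78.9], [286.0, 89.0])]  T ([288.0, 155.8], [311.5, 178.8])
0.087 0 S [([269.4, 123.2], [275.1, 125.5]), ([260.8, 79.8], [285.9, 87.5])]  T ([288.4, 155.6], [311.8, 178.2])
0.087 0.1 S [([269.6, 124.7], [275.4, 126.5]), ([260.8, 80.9], [285.9, 86.1])]  T ([288.9, 155.5], [312.1, 177.5])
mouth tri (array([ 0.60539257, -0.06079259,  0.30375427]), np.float64(0.002743856288235625))
```

```bash
python3 - <<'E'
from f import *
s=r.read_state()
go(s['ee_pos']+[-.002,.005,-.075],s['eef_rot'],8)
E
```

```text
11.8 [ 0.59516019 -0.05248586  0.28218558] [ 0.12373415  0.97271747  0.0223835  -0.19496043] [ 0.53  0.77 -1.01  0.93  0.44  2.05  1.03]
per row mm/deg 9.399135598553732 0.0
[-0.016, 0.003, 0.044],[-0.016, 0.003, 0.044],[-0.016, 0.003, 0.044],[-0.016, 0.003, 0.044],[-0.016, 0.003, 0.044],[-0.016, 0.003, 0.044],[-0.016, 0.003, 0.044],[-0.016, 0.003, 0.044],

rot [0.0, 0.0, 0.0] [ 0.1237  0.9727  0.0224 -0.195 ]
```

Request:
play_rows(claw=[0.5,0.5,0.5,0.5,0.5,0.5,0.5,0.5], delta_pos=[[-0.016,0.003,0.044],[-0.016,0.003,0.044],[-0.016,0.003,0.044],[-0.016,0.003,0.044],[-0.016,0.003,0.044],[-0.016,0.003,0.044],[-0.016,0.003,0.044],[-0.016,0.003,0.044]], delta_rot=[[0,0,0],[0,0,0],[0,0,0],[0,0,0],[0,0,0],[0,0,0],[0,0,0],[0,0,0]])

```text
time: 12.6
ee_pos: [0.5927, -0.0472, 0.2068]
eef_rot: [0.124, 0.973, 0.022, -0.195]
ft_force: [-0.1, 0.4, -0.8]
width: 0.0556
grip_force: 15.0
```

```bash
python3 - <<'E'
from f import *; import cv2; from h import *; from m import pink,big
s=r.read_state();g=s['ee_pos']-.0187*R.from_quat(s['eef_rot']).as_matrix()[:,2];print("grip",g,np.round(s['joint_positions'],2))
cs=r.camera("side");c=r.camera("top")
for C in(cs,c):
    k=big(pink(C));print(cv2.boundingRect(k),"pred grip",proj(C,g),"spout",proj(C,g-[0,0,.088]),"mouth",proj(C,g+[0,0,.014]))
ok=pink(cs);k=big(ok)[:,0]
for y in range(k[:,1].min(),k[:,1].max()+1,5):
    x=np.where(ok[y,240:310])[0]+240;print(y,x.min(),x.max())
k=big(pink(c));x,y,w,h=cv2.boundingRect(k);tp=(x+(w-1)/2,y+(h-1)/2)
print("mouth tri",tri(cs,proj(cs,g+[0,0,.014])[0],c,tp),plane(c,tp,g[2]+.014))
a=cs['pixels'][80:200,210:330];b=c['pixels'][120:240,230:350]
cv2.imwrite("pics/low.png",np.hstack([cv2.resize(x[:,:,::-1],(400,400),interpolation=cv2.INTER_NEAREST) for x in(a,b)]))
E
```

```text
grip [ 0.59972109 -0.04886903  0.22402178] [ 0.57  0.79 -1.    1.08  0.45  1.91  1.02]
(260, 112, 24, 42) pred grip [[271.75291615 120.81303182]] spout [[270.8997613  152.97464422]] mouth [[271.89290372 115.39646921]]
(285, 166, 22, 22) pred grip [[294.45186231 177.11412824]] spout [[291.44373528 184.73464711]] mouth [[294.97443854 175.79007154]]
112 265 278
117 263 283
122 260 283
127 263 280
132 266 276
137 268 274
142 268 273
147 268 273
152 268 272
mouth tri (array([ 0.59866882, -0.04941359,  0.23795037]), np.float64(0.0023387258358510987)) [ 0.59768111 -0.05007603  0.23802178]
```

View pics/low.png

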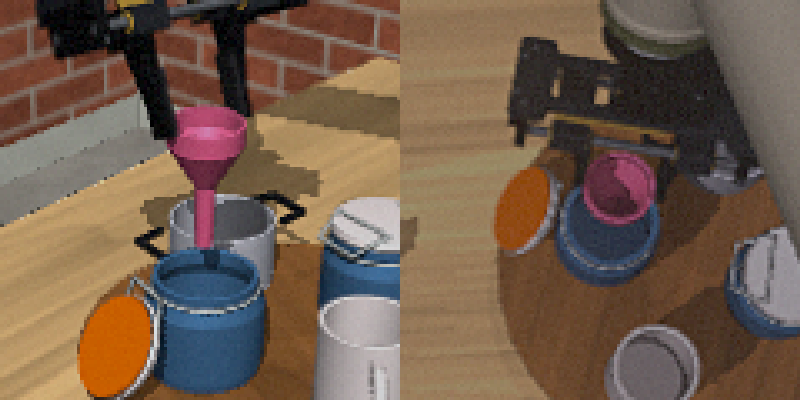

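The side view shows the spout end at ~(205,248), just above the mouth and lined up with it. The top view shows the mouth circle at (619,187), which matches the predicted position. Tilt is about 0. I'll make a small centring shift and go down 48 mm.

```bash
python3 - <<'E'
from f import *
s=r.read_state()
go(s['ee_pos']+[.003,-.005,0],s['eef_rot'],1)
go(s['ee_pos']+[0,0,-.048],s['eef_rot'],7)
E
```

```text
12.7 [ 0.59230169 -0.04728027  0.20610914] [ 0.12341901  0.97262958  0.02214355 -0.19562491] [ 0.57  0.79 -1.    1.08  0.45  1.91  1.02]
per row mm/deg 5.8309518948453 0.0
[-0.019, -0.02, -0.008],
rot [0.0, 0.0, 0.0] [ 0.1234  0.9726  0.0221 -0.1956]
12.7 [ 0.59230169 -0.04728027  0.20610914] [ 0.12341901  0.97262958  0.02214355 -0.19562491] [ 0.57  0.79 -1.    1.08  0.45  1.91  1.02]
per row mm/deg 6.857142857142859 0.0
[-0.013, 0.0, 0.032],[-0.013, 0.0, 0.032],[-0.013, 0.0, 0.032],[-0.013, 0.0, 0.032],[-0.013, 0.0, 0.032],[-0.013, 0.0, 0.032],[-0.013, 0.0, 0.032],
rot [0.0, 0.0, 0.0] [ 0.1234  0.9726  0.0221 -0.1956]
```

Request:
play_rows(claw=[0.5,0.5,0.5,0.5,0.5,0.5,0.5,0.5], delta_pos=[[-0.019,-0.02,-0.008],[-0.013,0,0.032],[-0.013,0,0.032],[-0.013,0,0.032],[-0.013,0,0.032],[-0.013,0,0.032],[-0.013,0,0.032],[-0.013,0,0.032]], delta_rot=[[0,0,0],[0,0,0],[0,0,0],[0,0,0],[0,0,0],[0,0,0],[0,0,0],[0,0,0]])

```text
time: 13.5
ee_pos: [0.5953, -0.0522, 0.1586]
eef_rot: [0.123, 0.973, 0.022, -0.195]
ft_force: [-0.5, 0.3, -0.7]
width: 0.056
grip_force: 15.0
```

Request:
play_rows(claw=[0.5,0.5,0.5,0.5], delta_pos=[[0,0,0],[0,0,0],[0,0,0],[0,0,0]], delta_rot=[[0,0,0],[0,0,0],[0,0,0],[0,0,0]])

```text
time: 13.9
ee_pos: [0.5955, -0.0521, 0.1596]
eef_rot: [0.123, 0.973, 0.022, -0.194]
ft_force: [0.4, -1.2, -0.4]
width: 0.0558
grip_force: 15.0
```

```bash
python3 - <<'E'
from f import *; import cv2; from h import *; from m import pink,big
s=r.read_state();g=s['ee_pos']-.0187*R.from_quat(s['eef_rot']).as_matrix()[:,2];print("grip",g,s['ft_force'],np.abs(s['joint_vel']).max())
cs=r.camera("side");c=r.camera("top")
for C in(cs,c):
    k=big(pink(C));print(cv2.boundingRect(k),"mouth",proj(C,g+[0,0,.014]),"spout",proj(C,g-[0,0,.088]))
a=cs['pixels'][100:200,220:320];b=c['pixels'][140:220,250:330]
cv2.imwrite("pics/fin.png",np.hstack([cv2.resize(x[:,:,::-1],(400,400),interpolation=cv2.INTER_NEAREST) for x in(a,b)]))
E
```

```text
grip [ 0.60247737 -0.05381395  0.17689946] [ 0.35488334 -1.22275227 -0.37608242] 0.003018098821862216
(261, 128, 22, 41) mouth [[271.86227483 132.35140014]] spout [[270.8801899  167.86290378]]
(285, 169, 22, 21) mouth [[294.9493683  179.03082483]] spout [[291.55477766 187.37192747]]
```

View pics/fin.png

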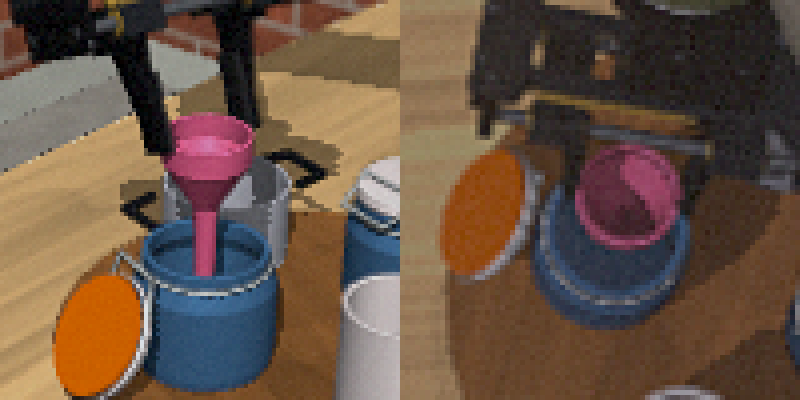

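The spout is inside the open jar's mouth in the side view (spout at column 205, mouth spanning 143–272). The top view puts the funnel mouth at (630,196), within 1 px of the prediction. The arm is still, so I'm handing in.

```bash
python3 -c "
from bench import r
print(r.close_job())"
```

```text
the job is handed in; nothing more can be done
None
```

I drew the pink funnel from its stand and handed the job in with it held upright over the open jar, spout end about 2 cm below the rim by my camera measurements; the hand-in call returned no verdict.

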